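# Refit the press handle and find its nut

## Robot

A 7-joint arm with a two-finger parallel gripper is mounted at the origin on the work surface. World frame = base frame: x ahead of the robot, y to its left, z up, the work surface at z = 0. Lengths are in m, angles in rad, forces in N, time in s.
With the tool pointing down it reaches from about 0.425 to 0.875 m from the base axis. Payload 9.9 kg.
Tool frame: the origin (TCP) lies at the very end of the fingers, on their centre line; the grasp point (between the pads) lies 19 mm behind it; z points along the fingers, y is the direction in which the jaws open and shut (so a half turn about z gives the same grasp; the last joint's range is limited). The gripper opens to 85 mm and grips with 20 to 120 N. Pads are 22 mm wide; open, the fingers measure 114 mm over their backs; the gripper's body (76 mm by 85 mm) begins 54 mm behind the grasp point. The pads swing forward as they close: fully open they stand 13 mm farther back than shut.
Start: joints at [1.101, 0.576, 0.025, 1.437, -0.015, 1.129, -0.057], TCP at [0.254, -0.625, 0.231] pointing down, gripper open.
Joint ranges: [-2.76, 2.76], [-0.34, 2.15], [-1.52, 1.57], [0.19, 2.46], [-1.09, 4.23], [0.17, 1.99], [-2.82, 2.82]. Speed limits (rad/s): [2.22, 2.22, 3.01, 3.01, 3.14, 3.14, 3.14].

## Interface

Orientations are given as a rotation vector (axis times angle).
In Python, from bench import readout, vision, robot gives the robot as it stands.
- The arm moves only by the shell command python3 -m handwheel 'ROWS' [FORCE]. ROWS is JSON, a list of rows, each a list of 7 numbers: the shift along the tool's x, y, z in mm, then the turn, a rotation vector about the tool's x, y, z in degrees, then the finger opening in mm, from 0 to 85.4. In form: [[tx, ty, tz, ax, ay, az, fingers], ...]. A call has 1 to 5 rows; each row is the pose to reach, as a shift and turn from the pose measured when the call began, along the tool's axes at that moment; what a row does not reach only later rows make up. A row lasts 1/10 s, in which the tool goes at most 50 mm and 8.59 degrees, less where a joint would pass 70% of its speed; a pose out of reach is approached as far as the arm can. A call with a gripper value outside its range is refused whole. The fingers move at their own pace and stop on an object; FORCE is the grip in N (left out, the last holds). Time passes only in rows, so rows that repeat a pose let the fingers close. It gives the time, the measured TCP pose, the force and the opening at its end, in the units of the state.
- readout.get_obs(): the state, without advancing time (a new reading comes with each control period).
- vision.camera(name): name is "scene" or "side" or "wrist"; returns the picture (420x560x3 uint8, blue, green, red); there is no depth.
- vision.camera_info(name): a dict with "mtx" (3x3 intrinsics, pixels), "R" (3x3) and "t" (3): a world point X has camera coordinates R X + t; the wrist camera has in their place "tool_from_camera" (4x4, takes a point from camera to tool coordinates, whose origin is the TCP and whose axes are the flange's). Camera axes: x right, y down, z forward; pixel columns grow to the right and rows downward; lengths in m; the calibration is good to about 2 mm. The wrist camera is an equidistant fisheye: a pixel r from the principal point sees the ray r / f radians off the axis. A picture is of the moment at which its call begins: read the wrist's pose just before it. camera_info takes no time and is no camera call.
- robot.hand_in(): hands the job in, once; it reports no verdict.
The state is a dict: "clock": time; "qpos": joint angles; "joint_vel": joint speeds; "tau": joint torques, N m; "tool_pos": TCP position; "ee_rot": TCP orientation; "ft_force": force on the tool from outside, world axes, zero at the start; "torque": the same for the moment, N m; "width": opening from 0.0 (shut) to 1.0 (fully open).
Only numpy, scipy, OpenCV 4.12 (cv2) and the standard library are available. Lean on these libraries where they do the work, as an engineer would, in place of code of your own. Each camera call takes 0.05 s, during which the arm holds its last target.

## Task

Fit the book press's loose handle onto the square end of the press's spindle, pushed right down onto the collar, and let go of it. Then pick up and shake the three closed tins until you find the one in which the handle's lock nut rattles, and hold that tin out to me over the middle of the cutting mat, level and lid up, a good 12 cm above it; the other tins end up standing on the bench and everything else stays where it is. Finish while still holding the tin up there in the gripper: do not put it down or let go.

Things in the scene. Friction and masses are not known exactly. Their poses are not given: they have to be found in the camera images.
- handle: Loose T-handle of the press, about 0.65 kg, lying on the cutting mat, bore upright. Hub: a 46 mm square block, 44 mm high, with a 29 mm square bore right through along z. Origin: bore centre at the hub's underside, z up. A 14 mm bar along x, axis 26 mm above the origin, out to 26 mm balls at 100 mm either side. The hub's y faces are free to grip.
- spindle_seat (a point): Point on the press's spindle, about 207 mm above the bench: centre of the 48 mm collar's flat top, where the hub's underside comes to sit. z up along the spindle, x and y square to the flats of the 27 mm square, which rises 30 mm above this point (its top 8 mm tapers to 23 mm); above it a 22 mm threaded stud, up to 64 mm. The spindle turns only stiffly (1 N m).
- press: Green cast-iron bench book press, fixed, screwed down on some books: bed 170 (x) x 210 (y) mm, two round columns at y = +-92 mm with a crosshead 46 x 218 mm across their tops (top face at 188 mm, column nuts up to 198 mm), the spindle in its middle. Origin: centre of its underside; turned a little about z each time.
- mat: Dark green cutting mat with a faint grid, fixed, 210 (x) x 280 (y) x 3 mm. Origin: centre of its underside, on the bench.
- tin_a: One of three outwardly alike oblong tinplate boxes with shut slip lids, 120 x 56 x 42 mm, about 0.3 kg each with contents. Origin: centre of the underside; x along its length, z up out of the lid; stands free, grip it across its 56 mm width. One tin, which one differs each time, holds the loose 170 g nut; the other two a pack of the same weight that cannot shift.
- tin_b: One of three outwardly alike oblong tinplate boxes with shut slip lids, 120 x 56 x 42 mm, about 0.3 kg each with contents. Origin: centre of the underside; x along its length, z up out of the lid; stands free, grip it across its 56 mm width. The nut slides 77 mm from end to end along the tin, when it is jerked lengthwise or tipped by some 15 degrees or more, and stays at that end once level: the held load's moment then shifts by about 0.13 N m.
- tin_c: One of three outwardly alike oblong tinplate boxes with shut slip lids, 120 x 56 x 42 mm, about 0.3 kg each with contents. Origin: centre of the underside; x along its length, z up out of the lid; stands free, grip it across its 56 mm width. What is inside cannot be seen and has no pose.
- thread_spool: Bystander: small pale wooden thread spool, standing, 28 mm across, 40 mm high. Origin under its centre.
- glue_jar: Bystander: white screw-top jar, 72 mm across, 95 mm high. Origin under its centre.
- bone_folder: Bystander: flat ivory-coloured folding bone, 150 x 22 x 5 mm, length along x. Origin under its centre.
- paste_brush: Bystander: flat brush with wooden handle, 200 mm long along x, lying beyond the mat. Origin under its middle.
- backing_hammer: Bystander: wooden-handled hammer, 260 mm long along x, lying beside the press. Origin under its middle.
- paper_weight: Bystander: dark round weight with a knob, 60 mm across, 60 mm high. Origin under its centre.
- awl: Bystander: awl with a dark wooden handle, 130 mm long along x, lying. Origin under its middle.
Mind the look-alikes: they are no part of the job. Leave any green look-alike of the tin_c alone.

How it is judged:
By the outcome, as a careful person would: the job done as asked, in the order asked, and still so for the second after the job is handed in, while the arm keeps its last pose, push and grip.
It also fails if it takes over 72 s, if anything falls off the work surface, if the arm or the gripper's body presses on something with over 40 N, if the wrist force passes 120 N, or if a joint passes its speed limit or range.

## Working session

There is one attempt and no reset: what is moved stays moved. The work goes in short steps, Python scripts to look and compute and a shell command to move; the robot and the scene stay as the last step left them, time stands still between calls to the robot, and variables do not carry over. Pictures are saved under pics/ and viewed, and the job is handed in when it is done.

```bash
ls; mkdir -p pics
python3 - <<'E'
from bench import readout, vision, robot
import cv2,numpy as np
np.set_printoptions(precision=4,suppress=True)
print(readout.get_obs())
for n in ["scene","side","wrist"]:
    im=vision.camera(n); cv2.imwrite(f"pics/{n}0.png",im); print(n,vision.camera_info(n))
print(readout.get_obs()["clock"])
E
```

```text
pics
{'clock': 0.0, 'qpos': array([ 1.1012,  0.5765,  0.0248,  1.4379, -0.015 ,  1.129 , -0.0565]), 'joint_vel': array([ 0.001 , -0.0013, -0.0006,  0.0006, -0.0001,  0.0011,  0.0001]), 'tau': array([ -0.0014, -76.577 ,   2.2501, -28.5966,   0.0152,   0.0126,
        -0.    ]), 'tool_pos': array([ 0.2539, -0.625 ,  0.2305]), 'ee_rot': array([-3.0818, -0.6021,  0.0007]), 'ft_force': array([-0.0649, -0.4163, -0.3741]), 'torque': array([0.0167, 0.012 , 0.0332]), 'width': 0.9993865220565905}
scene {'mtx': array([[511.8853,   0.    , 284.9586],
       [  0.    , 511.8853, 207.9422],
       [  0.    ,   0.    ,   1.    ]]), 'R': array([[ 0.3231,  0.9463, -0.0106],
       [ 0.7899, -0.2758, -0.5477],
       [-0.5212,  0.1686, -0.8366]]), 't': array([-0.3083, -0.3009,  1.9188])}
side {'mtx': array([[527.788 ,   0.    , 280.6197],
       [  0.    , 527.788 , 220.6396],
       [  0.    ,   0.    ,   1.    ]]), 'R': array([[-0.7849,  0.6193, -0.0221],
       [ 0.3746,  0.4457, -0.813 ],
       [-0.4936, -0.6464, -0.5818]]), 't': array([ 0.3252, -0.1525,  2.194 ])}
wrist {'mtx': array([[325.1923,   0.    , 281.9932],
       [  0.    , 325.1923, 211.6162],
       [  0.    ,   0.    ,   1.    ]]), 'tool_from_camera': array([[-0.0003, -0.9519, -0.3065,  0.0782],
       [ 1.    , -0.0006,  0.001 ,  0.0006],
       [-0.0011, -0.3065,  0.9519, -0.1424],
       [ 0.    ,  0.    ,  0.    ,  1.    ]])}
0.15
```

View pics/scene0.png

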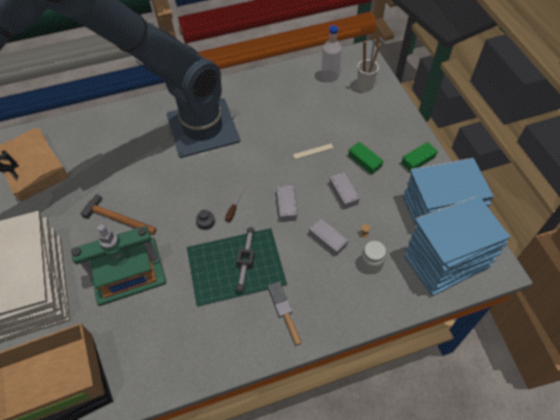

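View pics/side0.png

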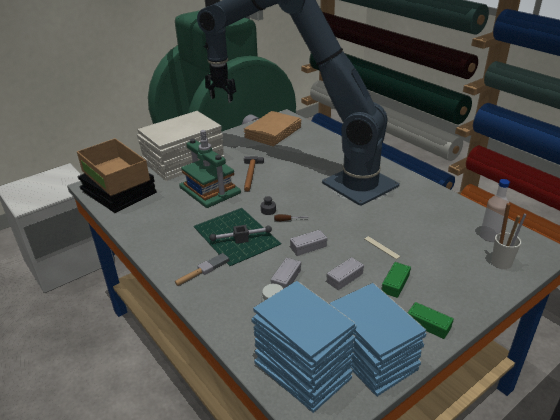

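View pics/wrist0.png

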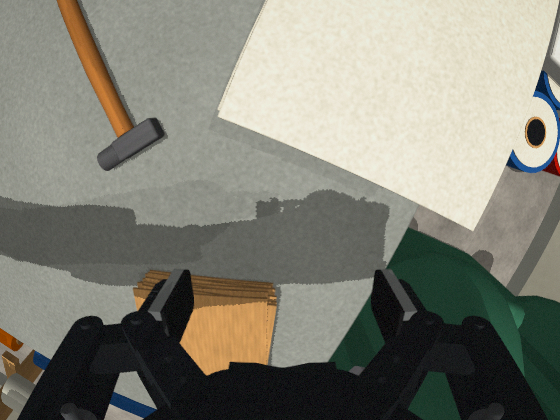

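The scene shows the press at (120,260), the handle on the mat at (246,258), three grey tins at (287,202), (344,189) and (328,235), and two green look-alikes. I'll zoom in on these.

```bash
cat > h.py <<'E'
import cv2,numpy as np
from scipy.spatial.transform import Rotation as Ro
from bench import readout, vision, robot
np.set_printoptions(precision=4,suppress=True)
CI={n:vision.camera_info(n) for n in ["scene","side","wrist"]}
def ray(n,u,v,obs=None):
    c=CI[n];K=c["mtx"]
    x=np.array([(u-K[0,2])/K[0,0],(v-K[1,2])/K[1,1]])
    if n!="wrist":
        d=c["R"].T@np.array([x[0],x[1],1]);o=-c["R"].T@c["t"];return o,d/np.linalg.norm(d)
    r=np.hypot(*x); s=np.sin(r)/r if r>1e-9 else 1
    d=np.array([x[0]*s,x[1]*s,np.cos(r)])
    T=c["tool_from_camera"];R=Ro.from_rotvec(obs["ee_rot"]).as_matrix()
    return obs["tool_pos"]+R@T[:3,3],R@T[:3,:3]@d
def onz(n,u,v,z,obs=None):
    o,d=ray(n,u,v,obs);return o+d*(z-o[2])/d[2]
def tri(r1,r2):
    (o1,d1),(o2,d2)=r1,r2
    A=np.stack([d1,-d2],1);s=np.linalg.lstsq(A,o2-o1,rcond=None)[0]
    a=o1+d1*s[0];b=o2+d2*s[1];return (a+b)/2,np.linalg.norm(a-b)
def proj(n,X,obs=None):
    c=CI[n];K=c["mtx"];X=np.asarray(X,float)
    if n!="wrist":
        p=c["R"]@X+c["t"];return K[0,0]*p[0]/p[2]+K[0,2],K[1,1]*p[1]/p[2]+K[1,2]
    R=Ro.from_rotvec(obs["ee_rot"]).as_matrix();T=c["tool_from_camera"]
    p=T[:3,:3].T@(R.T@(X-obs["tool_pos"])-T[:3,3]);r=np.hypot(p[0],p[1]);th=np.arctan2(r,p[2])
    return K[0,0]*th*p[0]/r+K[0,2],K[1,1]*th*p[1]/r+K[1,2]
def save(n,im,box=None,s=1):
    if box: x0,y0,x1,y1=box;im=im[y0:y1,x0:x1]
    if s!=1: im=cv2.resize(im,None,fx=s,fy=s,interpolation=cv2.INTER_CUBIC)
    cv2.imwrite(f"pics/{n}.png",im)
E
python3 - <<'E'
from h import *
s=cv2.imread("pics/scene0.png");d=cv2.imread("pics/side0.png")
save("s_tins",s,(240,130,440,280),4)
save("s_press",s,(60,180,260,320),4)
save("d_press",d,(170,120,310,270),4)
for p in [(287,202),(344,189),(328,235)]: print("tin",onz("scene",*p,.042))
print("green",onz("scene",366,157,.042),onz("scene",420,156,.042))
print("handle",onz("scene",246,258,.047),onz("side",240,235,.047), "mat",onz("scene",237,265,.003))
print("press",onz("scene",108,233,.25),onz("side",205,135,.26))
print("spool",onz("scene",365,230,.04),"jar",onz("scene",375,250,.095),"weight",onz("scene",205,216,.05),"awl",onz("scene",232,210,.01))
E
```

```text
tin [0.4483 0.1802 0.042 ]
tin [0.4617 0.3766 0.042 ]
tin [0.6091 0.2614 0.042 ]
green [0.3607 0.5009 0.042 ] [0.4187 0.6795 0.042 ]
handle [ 0.605 -0.006  0.047] [0.6138 0.0249 0.047 ] mat [ 0.5961 -0.0361  0.003 ]
press [ 0.5168 -0.3523  0.25  ] [ 0.5054 -0.3414  0.26  ]
spool [0.6295 0.3791 0.04  ] jar [0.7305 0.3598 0.095 ] weight [ 0.4178 -0.0877  0.05  ] awl [0.3979 0.0038 0.01  ]
```

View pics/s_tins.png

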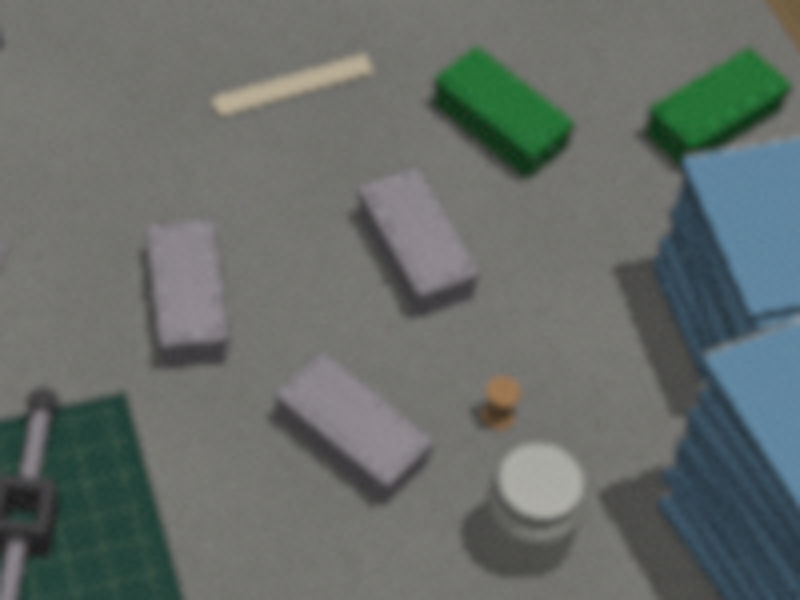

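View pics/s_press.png

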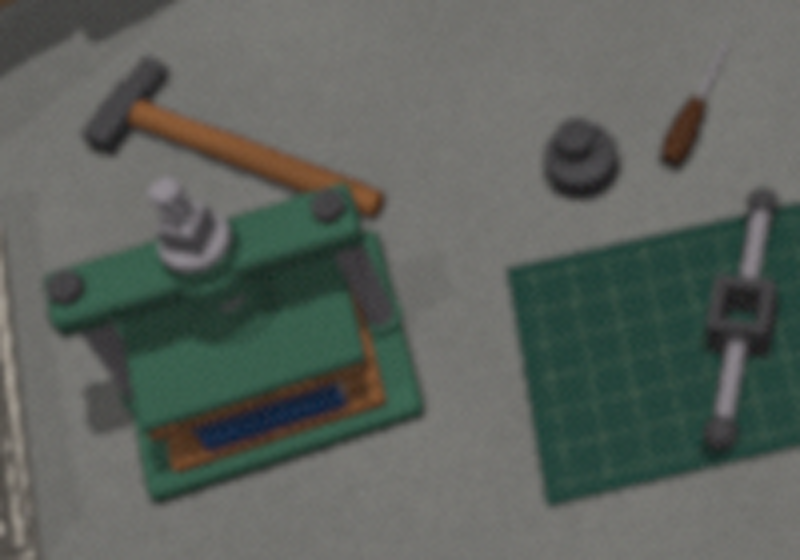

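View pics/d_press.png

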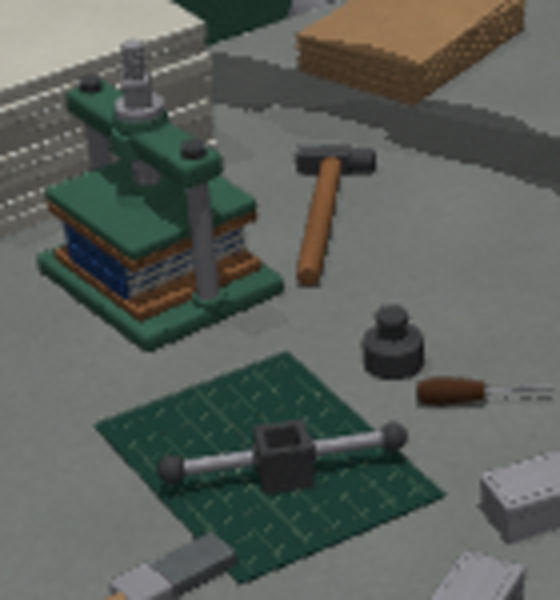

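```bash
cat >> h.py <<'E'
def rows_to(target,yaw_deg=None,down=True,R_t=None):
    """shift (mm, tool axes) and turn (deg) from the measured pose to a target; yaw = world direction of tool x, mod 180 nearest"""
    o=readout.get_obs();R=Ro.from_rotvec(o["ee_rot"]);
    d=R.inv().apply(np.asarray(target)-o["tool_pos"])*1000
    x=R.as_matrix()[:,0];cur=np.degrees(np.arctan2(x[1],x[0]))
    if yaw_deg is None: yaw_deg=cur
    k=yaw_deg
    while k-cur>90:k-=180
    while k-cur<-90:k+=180
    a=np.radians(k)
    Rt=np.array([[np.cos(a),np.sin(a),0],[np.sin(a),-np.cos(a),0],[0,0,-1]])
    t=np.degrees((R.inv()*Ro.from_matrix(Rt)).as_rotvec())
    print("shift mm",d.round(1),"turn deg",t.round(2),"cur yaw %.1f -> %.1f"%(cur,k), "clock",o["clock"])
E
python3 - <<'E'
from h import *
a=onz("scene",250.5,230,.029);b=onz("scene",240,288.7,.029);c=(a+b)/2
print("balls",a,b,c,np.linalg.norm(a-b),np.degrees(np.arctan2(*(b-a)[1::-1])))
print(tri(ray("scene",250.5,230),ray("side",170+394/4,120+436/4)),tri(ray("scene",240,288.7),ray("side",170+172/4,120+467/4)))
print("hub top",tri(ray("scene",60+742/4,180+305/4),ray("side",170+284/4,120+435/4)))
print("stud top",tri(ray("scene",60+165/4,180+190/4),ray("side",170+134/4,120+45/4)))
print("collar",onz("scene",60+193/4,180+240/4,.207),onz("side",170+139/4,120+105/4,.207))
n1=onz("scene",60+65/4,180+285/4,.198);n2=onz("scene",60+330/4,180+203/4,.198);print("nuts",n1,n2,(n1+n2)/2,np.linalg.norm(n1-n2),np.degrees(np.arctan2(*(n2-n1)[1::-1])))
rows_to([.52,-.36,.42])
E
```

```text
balls [0.5036 0.0376 0.029 ] [ 0.6884 -0.0507  0.029 ] [ 0.596  -0.0065  0.029 ] 0.20481585916207784 -25.535827440814586
(array([0.5005, 0.0381, 0.0259]), np.float64(0.0020875431053643304)) (array([ 0.6835, -0.0501,  0.0268]), np.float64(0.007088374493833761))
hub top (array([ 0.5928, -0.0048,  0.0442]), np.float64(0.007840392513830357))
stud top (array([ 0.4997, -0.3643,  0.2635]), np.float64(0.005199393188239966))
collar [ 0.51   -0.3635  0.207 ] [ 0.5052 -0.354   0.207 ]
nuts [ 0.5107 -0.4541  0.198 ] [ 0.5056 -0.2694  0.198 ] [ 0.5082 -0.3617  0.198 ] 0.18477050356477104 91.58190980536187
shift mm [ 346.3 -145.7 -189.2] turn deg [-0.07  0.   -0.  ] cur yaw 22.1 -> 22.1 clock 0.15
```

```bash
python3 -m handwheel '[[40,-15,-50,0,0,0,85],[80,-30,-100,0,0,0,85],[120,-50,-150,0,0,0,85],[165,-68,-180,0,0,0,85],[210,-88,-189,0,0,0,85]]' && python3 -m handwheel '[[45,-18,0,0,0,0,85],[90,-37,0,0,0,0,85],[136,-57,0,0,0,0,85],[136,-57,0,0,0,0,85],[136,-57,0,0,0,0,85]]'
python3 - <<'E'
from h import *
o=readout.get_obs();im=vision.camera("wrist");save("w1",im)
import pickle;pickle.dump(o,open("w1.pkl","wb"));print(o["tool_pos"],np.abs(o["joint_vel"]).max(),proj("wrist",[.507,-.362,.271],o),proj("wrist",[.507,-.362,.207],o))
E
```

```text
clock: 0.65
tool_pos: [0.3836, -0.4973, 0.4004]
ee_rot: [3.083, 0.599, 0.001]
ft_force: [1.0, -0.3, -0.2]
width: 0.997
clock: 1.15
tool_pos: [0.4892, -0.3922, 0.3999]
ee_rot: [3.082, 0.604, -0.0]
ft_force: [-0.4, -0.4, 0.2]
width: 0.996
[ 0.4892 -0.3922  0.3999] 0.04307455505015008 (np.float64(255.76234501237263), np.float64(170.03117409789633)) (np.float64(260.4903370907624), np.float64(158.79941890067013))
```

View pics/w1.png

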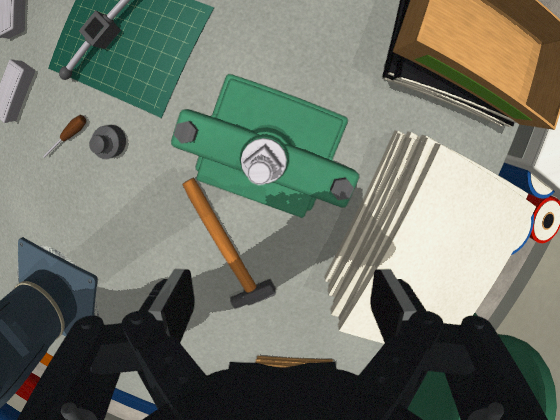

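Run:
```python
from h import *
save("w1z",cv2.imread("pics/w1.png"),(215,110,315,200),8)
```

```text
(no output)
```

View pics/w1z.png

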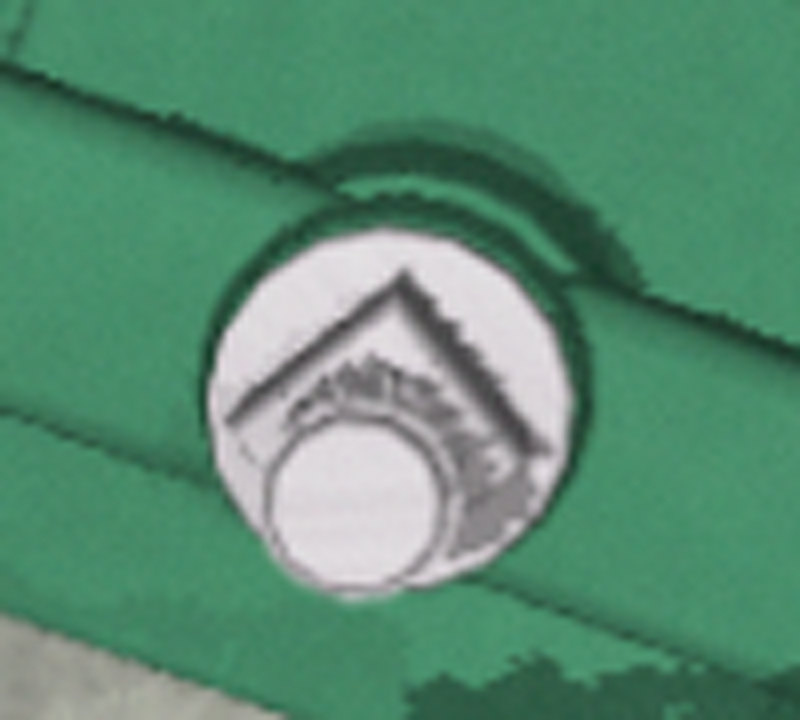

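Run:
```python
from h import *
import pickle
o=pickle.load(open("w1.pkl","rb"))
P=lambda x,y,z:onz("wrist",215+(x+.5)/8-.5,110+(y+.5)/8-.5,z,o)
print("collar",P(393,413,.207),"r",np.linalg.norm(P(208,413,.207)-P(578,413,.207))*500)
print("stud",P(355,505,.271),"d",np.linalg.norm(P(266,505,.271)-P(444,505,.271)))
a,b,c=P(230,420,.207),P(405,275,.207),P(545,452,.207)
for p,q in((a,b),(b,c)):print("edge",np.linalg.norm(p-q),np.degrees(np.arctan2(*(q-p)[1::-1])))
print("centre from corners",(a+c)/2)
# handle rough in this view
rows_to([.596,-.0065,.28],-25.5)
```

```text
collar [ 0.5059 -0.366   0.207 ] r 24.14573166984384
stud [ 0.5059 -0.3653  0.271 ] d 0.01895451954930046
edge 0.029797375401826417 -28.671142146469712
edge 0.029476557321347366 -120.13865836124933
centre from corners [ 0.5028 -0.3664  0.207 ]
shift mm [ 245.3 -318.7  119.4] turn deg [ 0.09  0.02 47.5 ] cur yaw 22.0 -> -25.5 clock 1.2
```

```bash
python3 -m handwheel '[[30,-38,0,0,0,8,85],[60,-77,0,0,0,16,85],[90,-115,5,0,0,24,85],[118,-153,20,0,0,32,85],[146,-190,35,0,0,40,85]]'
python3 - <<'E'
from h import *
rows_to([.596,-.0065,.2],-25.5)
E
```

```text
clock: 1.7
tool_pos: [0.5517, -0.1633, 0.3646]
ee_rot: [3.099, -0.505, 0.001]
ft_force: [0.5, -0.4, -0.6]
width: 0.998
shift mm [  -8.  -163.1  164.3] turn deg [ 0.11 -0.07  6.98] cur yaw -18.5 -> -25.5 clock 1.7
```

```bash
python3 -m handwheel '[[-2,-33,33,0,0,3,85],[-4,-66,66,0,0,7,85],[-6,-98,100,0,0,7,85],[-8,-130,130,0,0,7,85],[-8,-163,164,0,0,7,85]]' && python3 -m handwheel '[[0,0,0,0,0,0,85],[0,0,0,0,0,0,85]]'
python3 - <<'E'
from h import *
import pickle
o=readout.get_obs();im=vision.camera("wrist");save("w2",im);pickle.dump(o,open("w2.pkl","wb"));print(o["tool_pos"],np.abs(o["joint_vel"]).max())
u,v=proj("wrist",[.596,-.0065,.047],o);print(u,v);u=int(u);v=int(v)
x0=max(0,u-100);y0=max(0,v-75);save("w2z",im,(x0,y0,x0+200,y0+150),4);print(x0,y0)
E
```

```text
clock: 2.2
tool_pos: [0.5962, -0.0079, 0.1997]
ee_rot: [3.06, -0.699, 0.004]
ft_force: [-0.0, 0.7, 0.4]
width: 0.996
clock: 2.4
tool_pos: [0.5957, -0.0094, 0.1988]
ee_rot: [3.058, -0.7, 0.001]
ft_force: [-0.6, -0.9, 1.7]
width: 0.995
[ 0.5957 -0.0094  0.1988] 0.034130599322439704
277.53284261612583 196.8871255589825
177 121
```

View pics/w2.png

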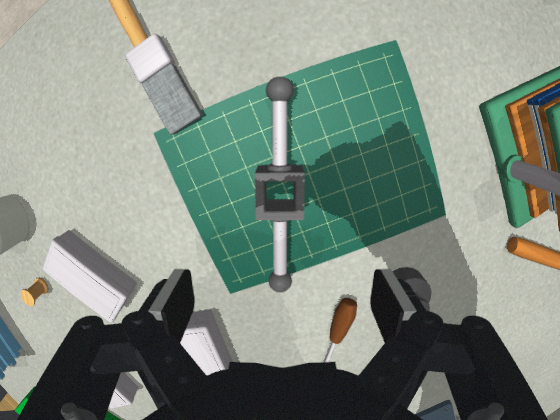

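View pics/w2z.png

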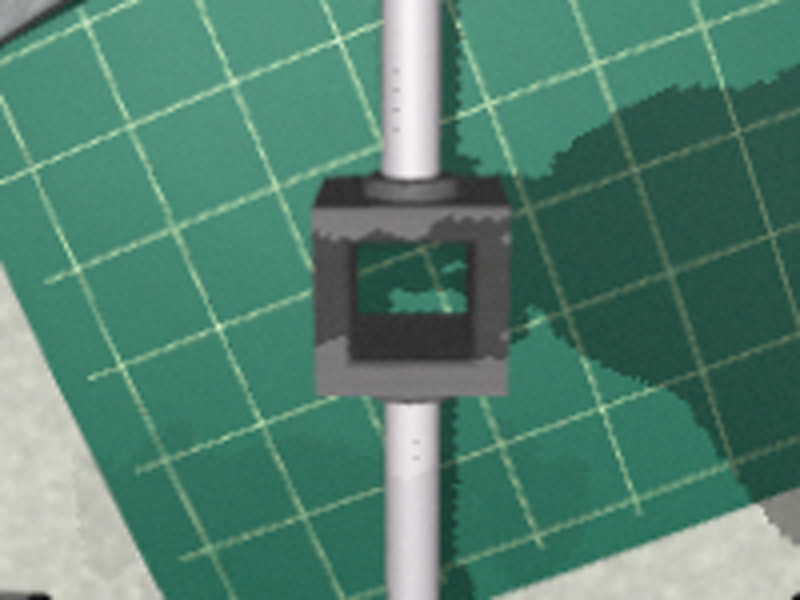

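Run:
```python
from h import *
import pickle
o=pickle.load(open("w2.pkl","rb"))
P=lambda x,y,z:onz("wrist",177+(x+.5)/4-.5,121+(y+.5)/4-.5,z,o)
c=[P(*p,.047) for p in((313,205),(511,205),(509,398),(316,396))]
L=lambda a,b:(np.linalg.norm(a-b),np.degrees(np.arctan2(*(b-a)[1::-1])))
print([L(c[i],c[(i+1)%4]) for i in range(4)],"centre",np.mean(c,0))
b=[P(*p,.047) for p in((353,240),(473,240),(475,362),(348,362))];print("bore",np.mean(b,0))
A=onz("wrist",280,89,.029,o);B=onz("wrist",281,282,.029,o);print("balls",A,B,(A+B)/2,L(B,A))
m=[onz("wrist",*p,.003,o) for p in((155,132),(395,41),(445,215),(231,293))];print("mat",np.mean(m,0),[L(m[i],m[(i+1)%4]) for i in range(4)])
h=np.mean(c,0);rows_to([h[0],h[1],.011],L(c[3],c[0])[1])
```

```text
[(np.float64(0.04556369608493601), np.float64(-115.88584892480138)), (np.float64(0.04698248479513261), np.float64(154.69445670432034)), (np.float64(0.046314023001724255), np.float64(63.48555889956256)), (np.float64(0.04647276818704482), np.float64(-26.220824111816587))] centre [ 0.5956 -0.0086  0.047 ]
bore [ 0.5958 -0.0087  0.047 ]
balls [ 0.6857 -0.0525  0.029 ] [0.5031 0.0349 0.029 ] [ 0.5944 -0.0088  0.029 ] (np.float64(0.20239201601324322), np.float64(-25.58094402663339))
mat [ 0.5944 -0.0427  0.003 ] [(np.float64(0.2756936018730738), np.float64(-94.77049491116622)), (np.float64(0.2085918167144593), np.float64(175.58473468712683)), (np.float64(0.27699747433216254), np.float64(85.3655132811556)), (np.float64(0.20924534134901246), np.float64(-4.773191082982255))]
shift mm [ -1.9  -2.  188.9] turn deg [ 0.2  -0.19  0.36] cur yaw -25.9 -> -26.2 clock 2.45
```

```bash
python3 -m handwheel '[[-1,-1,45,0,0,0,85],[-1,-1,90,0,0,0,85],[-1,-1,130,0,0,0,85],[-1,-1,165,0,0,0,85],[-1,-1,190,0,0,0,85]]' 60 && python3 -m handwheel '[[0,0,0,0,0,0,40],[0,0,0,0,0,0,40],[0,0,0,0,0,0,40],[0,0,0,0,0,0,40],[0,0,0,0,0,0,40]]' 60
```

```text
clock: 2.95
tool_pos: [0.596, -0.0126, 0.0091]
ee_rot: [3.056, -0.707, 0.005]
ft_force: [-0.6, -0.6, -0.6]
width: 0.989
clock: 3.45
tool_pos: [0.5988, -0.0123, 0.012]
ee_rot: [3.058, -0.708, 0.014]
ft_force: [1.9, 3.5, 9.1]
width: 0.531
```

```bash
python3 -m handwheel '[[0,0,-20,0,0,0,40],[0,0,-60,0,0,0,40],[0,0,-110,0,0,0,40],[0,0,-160,0,0,0,40],[0,0,-210,0,0,0,40]]' && python3 -m handwheel '[[0,0,-50,0,0,0,40],[0,0,-95,0,0,0,40],[0,0,-115,0,0,0,40],[0,0,-115,0,0,0,40],[0,0,-115,0,0,0,40]]'
python3 - <<'E'
from h import *
import pickle
o=readout.get_obs();im=vision.camera("wrist");save("w3",im);pickle.dump(o,open("w3.pkl","wb"));print(o["tool_pos"],o["ee_rot"],o["ft_force"],o["torque"],o["width"])
R=Ro.from_rotvec(o["ee_rot"])
p=proj("wrist",o["tool_pos"]+R.apply([0,0,-.035]),o);print(p);save("w3z",im,(181,200,381,350),4)
rows_to([.506,-.3655,.34],-29.5)
E
```

```text
clock: 3.95
tool_pos: [0.5958, -0.0122, 0.2247]
ee_rot: [3.057, -0.709, 0.013]
ft_force: [1.9, 0.3, -8.0]
width: 0.527
clock: 4.45
tool_pos: [0.5938, -0.012, 0.3389]
ee_rot: [3.056, -0.71, 0.011]
ft_force: [0.6, 0.3, -8.9]
width: 0.535
[ 0.5938 -0.012   0.3389] [ 3.0558 -0.7097  0.0112] [ 0.5792  0.3179 -8.8912] [0.0507 0.0579 0.0375] 0.5347089534112108
(np.float64(280.14592854263276), np.float64(316.3989906567279))
shift mm [ 77.2 356.   -0.4] turn deg [ 0.19 -0.36  3.36] cur yaw -26.1 -> -29.5 clock 4.5
```

View pics/w3z.png

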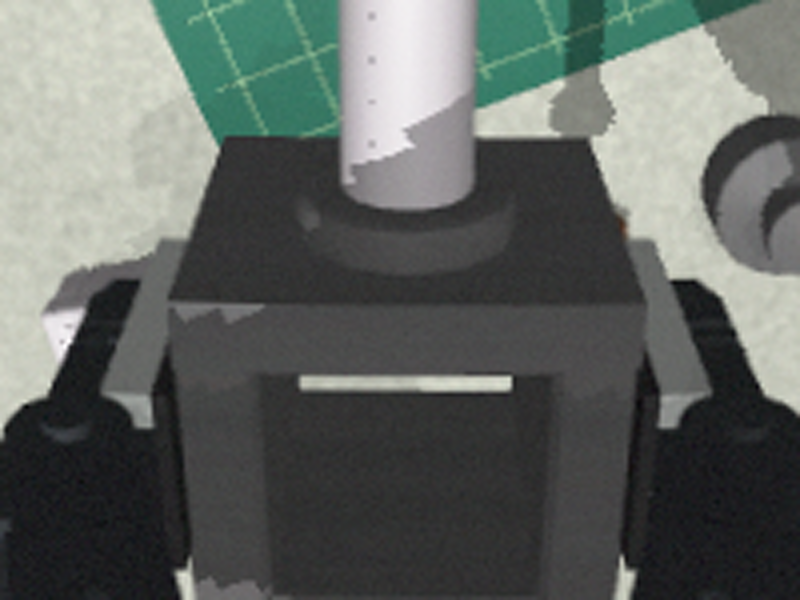

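View pics/w3.png

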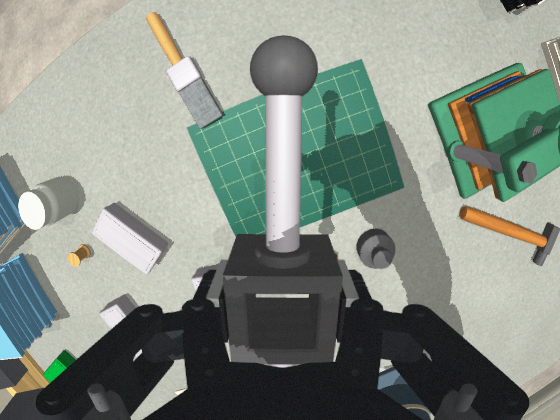

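Run:
```python
from h import *
o={"tool_pos":np.zeros(3),"ee_rot":np.zeros(3)}
def R_(x,y):return ray("wrist",181+(x+.5)/4-.5,200+(y+.5)/4-.5,o)
def edge(a,b,w=.046):
    (o0,d1),(_,d2)=R_(*a),R_(*b)
    # assume same x,z depth (edge along tool y): scale so y-diff = w
    f=lambda s1,s2:None
    # scale d's to equal unit in plane xz
    d1=d1/np.hypot(d1[0],d1[2]);d2=d2/np.hypot(d2[0],d2[2]);s=w/abs(d1[1]-d2[1])
    return (o0+d1*s)*1000,(o0+d2*s)*1000
print("top far(+x)",*edge((170,303),(647,303)));print("bottom far",*edge((220,137),(590,137)))
print("bore top far",*edge((258,374),(552,374),.029))
print("bar at hub: y-mid px", (341+475)/2)
```

```text
top far(+x) [ 17.9389 -21.9519 -33.3258] [ 17.9085  24.0481 -33.3427]
bottom far [ 19.2    -22.2917   6.9463] [19.1832 23.7083  6.9396]
bore top far [  9.9168 -13.8001 -33.1266] [  9.907   15.1999 -33.1328]
bar at hub: y-mid px 408.0
```

```bash
python3 -m handwheel '[[12,40,0,0,0,0,40],[25,85,0,0,0,1,40],[38,132,0,0,0,2,40],[50,180,0,0,0,3,40],[60,228,0,0,0,3,40]]'
python3 - <<'E'
from h import *
rows_to([.5104,-.3671,.32],-29.4)
E
```

```text
clock: 5.0
tool_pos: [0.5454, -0.2446, 0.3366]
ee_rot: [3.036, -0.79, 0.002]
ft_force: [1.6, 1.2, -8.6]
width: 0.531
shift mm [ 29.1 124.   17.2] turn deg [ 0.24 -0.13  0.24] cur yaw -29.2 -> -29.4 clock 5.0
```

```bash
python3 -m handwheel '[[10,40,5,0,0,0,40],[20,80,10,0,0,0,40],[27,112,15,0,0,0,40],[29,124,17,0,0,0,40],[29,124,17,0,0,0,40]]'
python3 - <<'E'
from h import *
rows_to([.5104,-.3671,.32],-29.4)
o=readout.get_obs();print(o["ft_force"])
im=vision.camera("side");save("d4",im,(170,80,270,155),8)
im=vision.camera("wrist");save("w4",im,(131,150,431,350),2.6)
E
```

```text
clock: 5.5
tool_pos: [0.5077, -0.3692, 0.3173]
ee_rot: [3.034, -0.797, -0.006]
ft_force: [0.7, 0.1, -8.0]
width: 0.529
shift mm [ 1.3 -3.1 -2.8] turn deg [ 0.31  0.15 -0.02] cur yaw -29.4 -> -29.4 clock 5.5
[ 0.6721  0.0937 -8.0146]
```

View pics/d4.png

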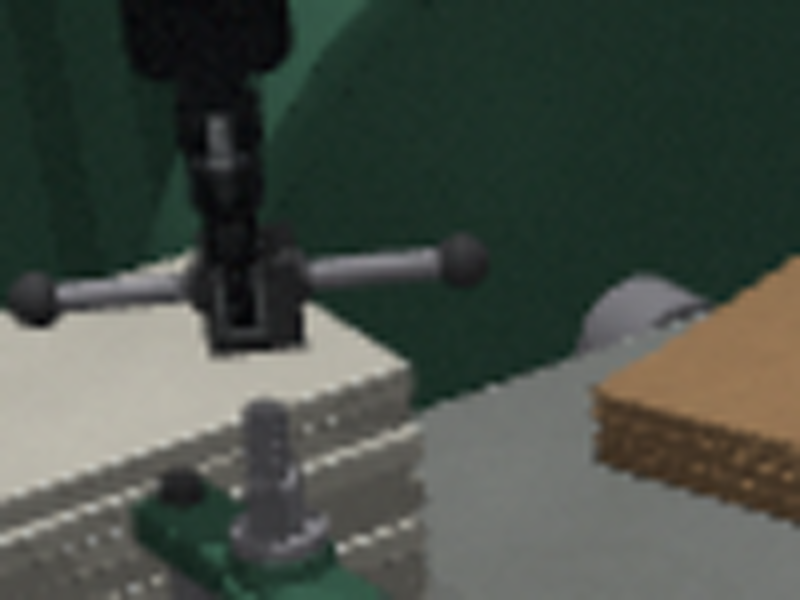

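View pics/w4.png

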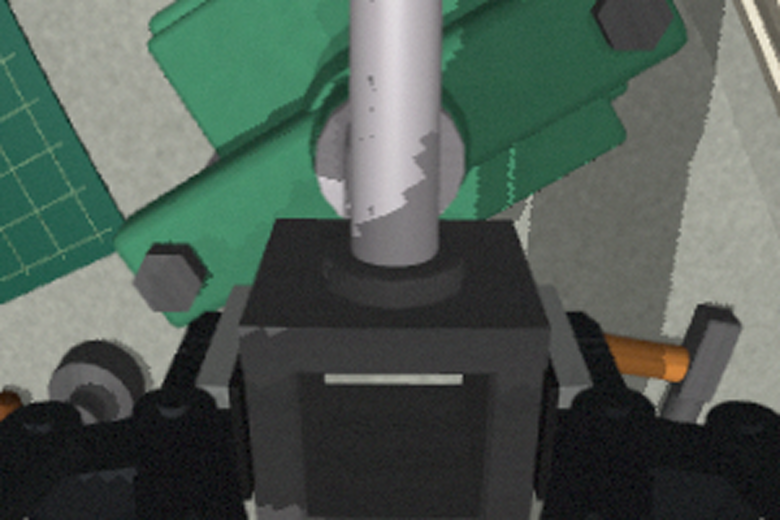

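Run:
```python
from h import *
o=readout.get_obs();print(o["tool_pos"],o["ee_rot"])
R=Ro.from_rotvec(o["ee_rot"])
T=lambda p:R.inv().apply(p-o["tool_pos"])*1000
# collar edges at row 155
for x in (315,465): print(T(onz("wrist",131+x/2.6,150+155/2.6,.207,o)))
print("pred",T(np.array([.506,-.3655,.207])))
rows_to([.5104,-.3671,.30],-29.4)
```

```text
[ 0.5101 -0.366   0.3184] [ 3.0377 -0.7899 -0.0026]
[ -0.9344 -23.6846 111.3237]
[ -1.0006  23.6314 111.4741]
pred [ -3.7174   1.2106 111.4053]
shift mm [ 0.8  0.8 18.4] turn deg [0.18 0.05 0.25] cur yaw -29.2 -> -29.4 clock 5.6
```

```bash
python3 -m handwheel '[[1,1,18,0,0,0,40],[1,1,18,0,0,0,40],[1,1,18,0,0,0,40],[1,1,18,0,0,0,40]]'
python3 - <<'E'
from h import *
o=readout.get_obs();print(o["tool_pos"],o["ee_rot"],o["joint_vel"])
im=vision.camera("wrist");save("w5",im,(131,150,431,350),2.6)
print(readout.get_obs()["tool_pos"])
E
```

```text
clock: 6.0
tool_pos: [0.511, -0.3669, 0.3011]
ee_rot: [3.038, -0.788, -0.001]
ft_force: [-0.4, -0.1, -7.2]
width: 0.529
[ 0.511  -0.3669  0.3011] [ 3.0381 -0.7883 -0.0014] [ 0.0052 -0.0068  0.0039 -0.0025 -0.0008 -0.0036  0.0003]
[ 0.511  -0.3671  0.3012]
```

View pics/w5.png

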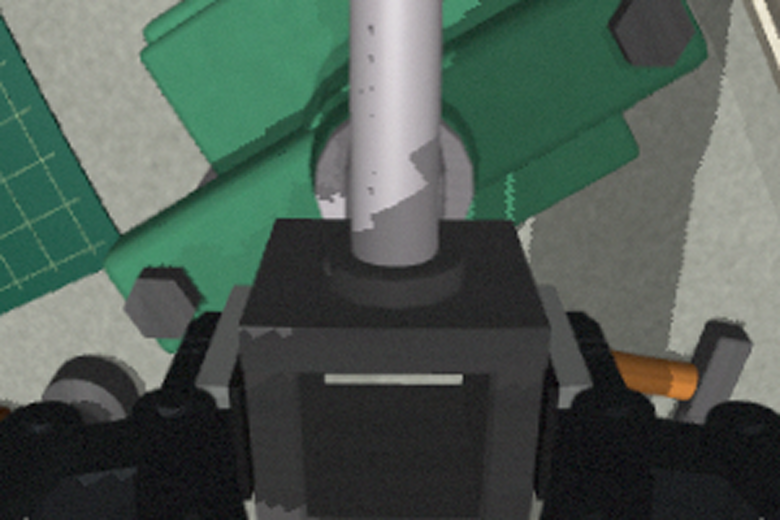

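Run:
```python
from h import *
o=readout.get_obs();R=Ro.from_rotvec(o["ee_rot"])
T=lambda p:R.inv().apply(p-o["tool_pos"])*1000
for x in (314,475): print(T(onz("wrist",131+x/2.6,150+180/2.6,.207,o)))
print(T(np.array([.506,-.3655,.207])))
# hub bottom/top edges in this view
for x,y in((275,218),(516,218)): 
    o0,d=ray("wrist",131+x/2.6,150+y/2.6,{"tool_pos":np.zeros(3),"ee_rot":np.zeros(3)});print((o0+d*(.009-o0[2])/d[2])*1000)
for x,y in((242,327),(551,327)): 
    o0,d=ray("wrist",131+x/2.6,150+y/2.6,{"tool_pos":np.zeros(3),"ee_rot":np.zeros(3)});print((o0+d*(-.035-o0[2])/d[2])*1000)
```

```text
[ -3.3161 -22.556   94.1469]
[-3.3879 25.2744 94.2934]
[-5.1517  0.7742 94.2179]
[ 18.4413 -22.0398   9.    ]
[18.4137 24.6913  9.    ]
[ 18.7504 -21.2616 -35.    ]
[ 18.6967  23.9065 -35.    ]
```

```bash
python3 -m handwheel '[[-1,0,15,0,0,0,40],[-1,0,30,0,0,0,40],[-1,0,42,0,0,0,40],[-1,0,50,0,0,0,40],[-1,0,50,0,0,0,40]]'
python3 - <<'E'
from h import *
o=readout.get_obs();print(o["torque"])
rows_to([.5104,-.3667,.216],-29.4)
E
```

```text
clock: 6.55
tool_pos: [0.5097, -0.3664, 0.2503]
ee_rot: [3.038, -0.789, -0.003]
ft_force: [-0.9, -0.5, -7.9]
width: 0.526
[ 0.0624 -0.0428  0.0142]
shift mm [ 0.8 -0.2 34.3] turn deg [0.17 0.08 0.3 ] cur yaw -29.1 -> -29.4 clock 6.55
```

```bash
python3 -m handwheel '[[0,0,7,0,0,0,40],[0,0,13,0,0,0,40],[0,0,19,0,0,0,40],[0,0,19,0,0,0,40]]'
```

```text
clock: 6.95
tool_pos: [0.5095, -0.3663, 0.2304]
ee_rot: [3.039, -0.789, -0.005]
ft_force: [0.3, 0.6, -6.5]
width: 0.529
```

Past the taper with no added force, so I'll continue down to the seat.

```bash
python3 -m handwheel '[[0,0,5,0,0,0,40],[0,0,10,0,0,0,40],[0,0,14,0,0,0,40],[0,0,17,0,0,0,40],[0,0,17,0,0,0,40]]'
```

```text
clock: 7.45
tool_pos: [0.5095, -0.3663, 0.216]
ee_rot: [3.038, -0.789, -0.001]
ft_force: [-6.6, 5.8, 15.3]
width: 0.532
```

```bash
python3 -m handwheel '[[0,0,2,0,0,0,40],[0,0,3,0,0,0,40],[0,0,3,0,0,0,40]]'
python3 - <<'E'
from h import *
save("d6",vision.camera("side"),(170,100,270,175),8)
save("s6",vision.camera("scene"),(60,190,160,265),8)
E
```

```text
clock: 7.75
tool_pos: [0.5094, -0.3663, 0.216]
ee_rot: [3.038, -0.789, 0.002]
ft_force: [-8.3, 6.4, 18.6]
width: 0.536
```

View pics/d6.png

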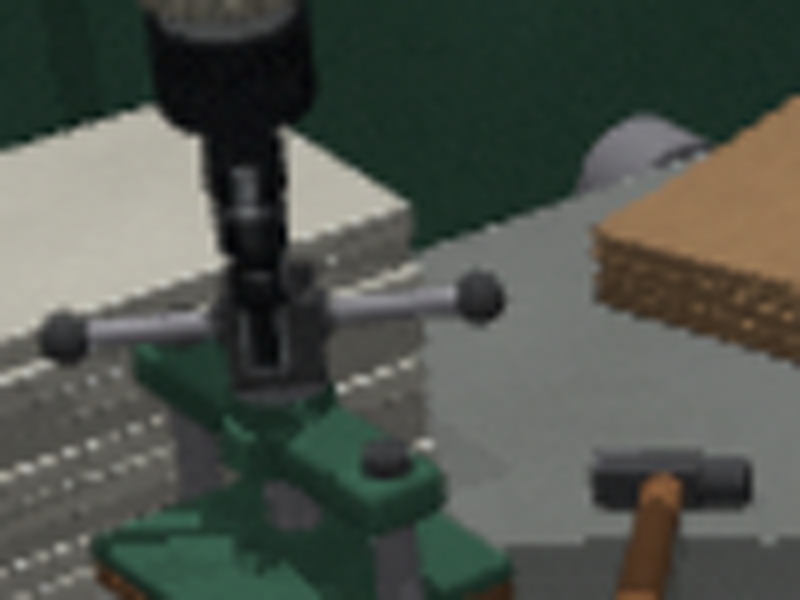

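View pics/s6.png

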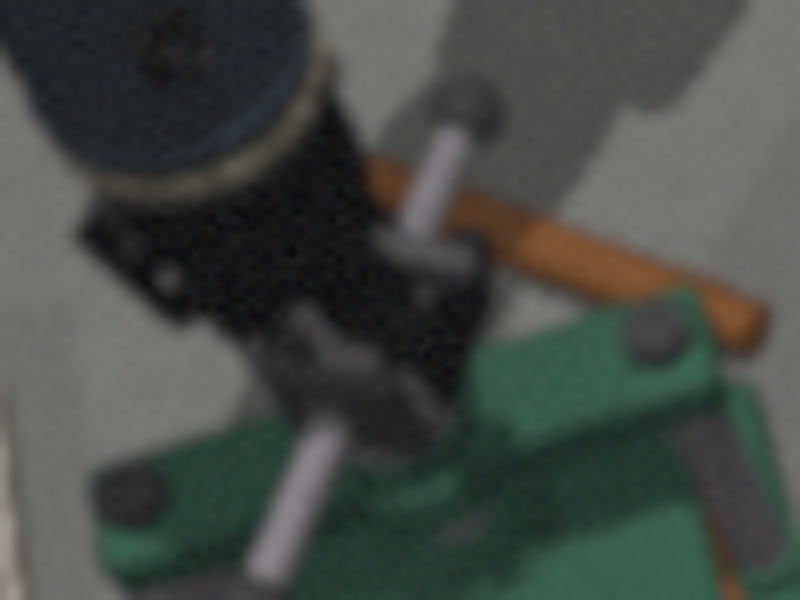

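```bash
python3 -m handwheel '[[0,0,-2,0,0,0,85],[0,0,-2,0,0,0,85],[0,0,-2,0,0,0,85],[0,0,-2,0,0,0,85]]' && python3 -m handwheel '[[0,0,-15,0,0,0,85],[0,0,-40,0,0,0,85],[0,0,-85,0,0,0,85],[0,0,-130,0,0,0,85],[-20,0,-170,0,0,0,85]]'
python3 - <<'E'
from h import *
o=readout.get_obs()
im=vision.camera("wrist");save("w7",im,(181,90,381,240),4)
save("d7",vision.camera("side"),(170,100,270,175),8)
import pickle;pickle.dump(o,open("w7.pkl","wb"));print(proj("wrist",[.506,-.3655,.24],o))
E
```

```text
clock: 8.25
tool_pos: [0.5096, -0.3664, 0.2179]
ee_rot: [3.038, -0.789, 0.002]
ft_force: [-0.5, -0.1, 0.5]
width: 0.996
clock: 8.75
tool_pos: [0.4931, -0.3564, 0.389]
ee_rot: [3.038, -0.788, 0.003]
ft_force: [1.2, -0.2, 0.1]
width: 0.994
(np.float64(282.6134738538873), np.float64(180.34500497646775))
```

View pics/w7.png

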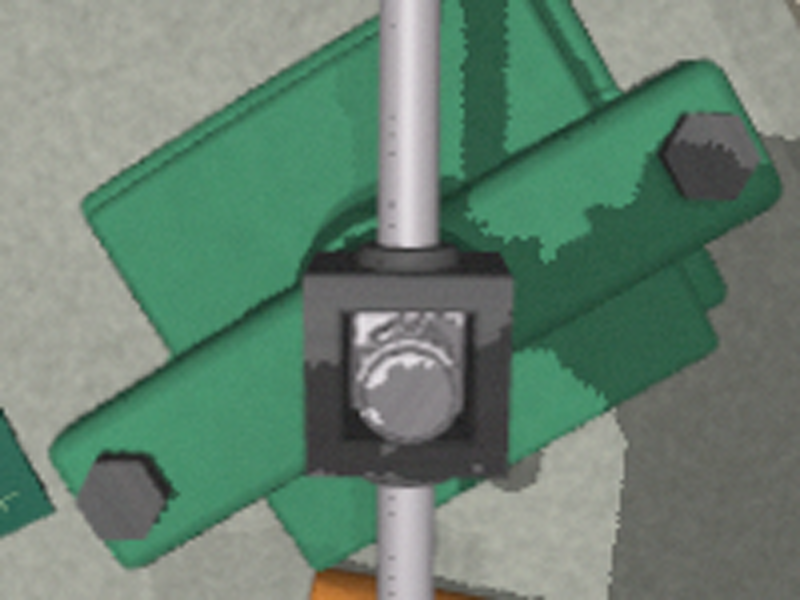

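View pics/d7.png

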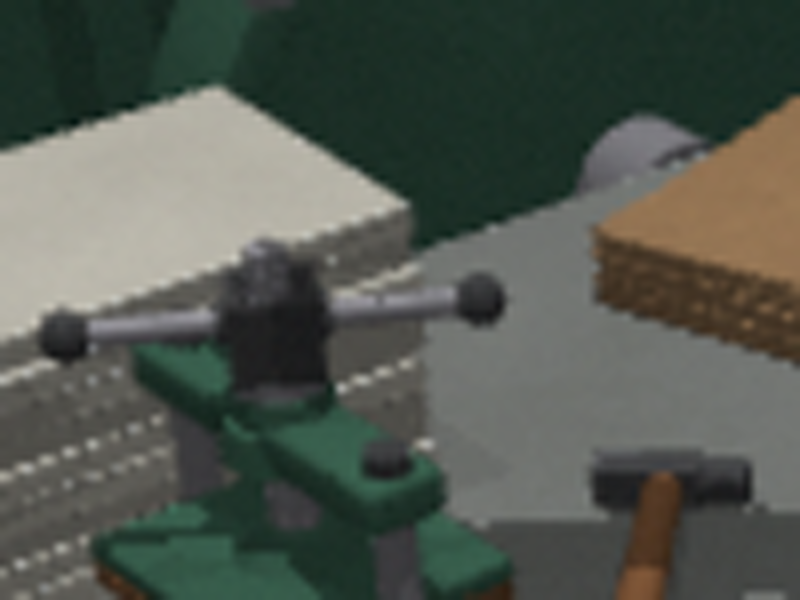

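Run:
```python
from h import *
# tin top corners in s_tins crop (x/4+240, y/4+130)
Q={"t1":[(147,228),(213,222),(228,345),(160,350)],"t2":[(360,190),(415,170),(476,270),(422,300)],"t3":[(325,355),(430,437),(387,487),(277,398)]}
for k,c in Q.items():
    w=[onz("scene",240+x/4,130+y/4,.042) for x,y in c]
    print(k,np.mean(w,0),[("%.3f %.1f"%(np.linalg.norm(w[i]-w[(i+1)%4]),np.degrees(np.arctan2(*(w[(i+1)%4]-w[i])[1::-1])))) for i in range(4)])
rows_to([.50,.23,.30],-10)
```

```text
t1 [0.4453 0.1803 0.042 ] ['0.056 77.1', '0.123 -13.7', '0.055 -104.3', '0.121 166.6']
t2 [0.4579 0.3798 0.042 ] ['0.052 94.7', '0.112 4.0', '0.055 -76.5', '0.121 -176.9']
t3 [0.6084 0.2635 0.042 ] ['0.110 27.3', '0.057 -58.1', '0.115 -153.0', '0.056 116.4']
shift mm [-280.4 -516.8   89.3] turn deg [  0.28  -0.62 -19.18] cur yaw -29.2 -> -10.0 clock 8.85
```

```bash
python3 -m handwheel '[[-24,-42,0,0,0,-3,85],[-48,-84,0,0,0,-6,85],[-71,-126,0,0,0,-9,85],[-94,-168,0,0,0,-12,85],[-117,-210,10,0,0,-16,85]]'
python3 - <<'E'
from h import *
rows_to([.46,.19,.28],-13.5)
E
```

```text
clock: 9.35
tool_pos: [0.4926, -0.1152, 0.3826]
ee_rot: [3.114, -0.356, 0.018]
ft_force: [1.7, 1.0, -0.1]
width: 0.997
shift mm [-101.9 -290.5   99.7] turn deg [ 0.33 -0.71  0.44] cur yaw -13.1 -> -13.5 clock 9.35
```

```bash
python3 -m handwheel '[[-16,-45,10,0,0,0,85],[-32,-91,20,0,0,0,85],[-49,-137,35,0,0,0,85],[-64,-183,50,0,0,0,85],[-80,-229,67,0,0,0,85]]' && python3 -m handwheel '[[-15,-42,18,0,-1,0,85],[-22,-62,33,0,-1,0,85],[-22,-62,33,0,-1,0,85],[-22,-62,33,0,-1,0,85]]'
python3 - <<'E'
from h import *
o=readout.get_obs()
im=vision.camera("wrist");save("w8",im)
import pickle;pickle.dump(o,open("w8.pkl","wb"));print(o["tool_pos"],np.abs(o["joint_vel"]).max())
E
```

```text
clock: 9.85
tool_pos: [0.467, 0.1239, 0.3138]
ee_rot: [3.114, -0.357, 0.019]
ft_force: [0.3, -0.7, 0.1]
width: 0.995
clock: 10.25
tool_pos: [0.4599, 0.1887, 0.2796]
ee_rot: [3.115, -0.356, -0.01]
ft_force: [1.0, -0.4, 0.1]
width: 0.996
[0.4599 0.1887 0.2796] 0.023600611414928262
```

View pics/w8.png

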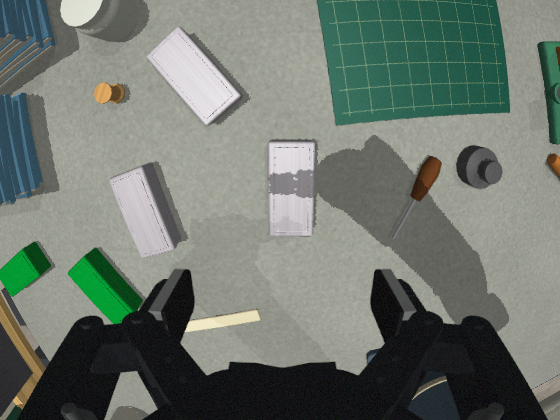

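Run:
```python
from h import *
im=cv2.imread("pics/w8.png");a=cv2.resize(im[20:270,100:340],None,fx=2.4,fy=2.4,interpolation=cv2.INTER_CUBIC);cv2.imwrite("pics/w8z.png",a)
```

```text
(no output)
```

View pics/w8z.png

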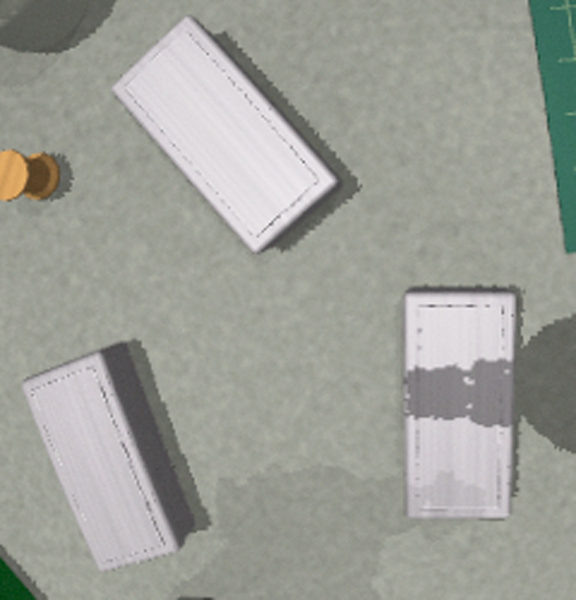

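Run:
```python
from h import *
import pickle
o=pickle.load(open("w8.pkl","rb"))
Q={"t1":[(405,291),(517,291),(510,518),(407,518)],"t2":[(24,380),(101,351),(178,549),(100,570)],"t3":[(189,16),(337,184),(258,251),(113,89)]}
for k,c in Q.items():
    w=[onz("wrist",100+x/2.4,20+y/2.4,.042,o) for x,y in c]
    print(k,np.mean(w,0),[("%.3f %.1f"%(np.linalg.norm(w[i]-w[(i+1)%4]),np.degrees(np.arctan2(*(w[(i+1)%4]-w[i])[1::-1])))) for i in range(4)])
```

```text
t1 [0.4393 0.179  0.042 ] ['0.054 -102.8', '0.119 166.7', '0.054 76.7', '0.118 -13.2']
t2 [0.4544 0.3768 0.042 ] ['0.052 -87.4', '0.116 -177.1', '0.053 93.1', '0.117 2.2']
t3 [0.6028 0.2605 0.042 ] ['0.117 -153.8', '0.051 115.5', '0.116 27.3', '0.053 -63.2']
```

Run:
```python
from h import *
rows_to([.440,.179,.008],-13.2)
```

```text
shift mm [-16.5  11.8 272.4] turn deg [0.35 0.26 0.08] cur yaw -13.1 -> -13.2 clock 10.3
```

```bash
python3 -m handwheel '[[-8,6,45,0,0,0,85],[-17,12,95,0,0,0,85],[-17,12,145,0,0,0,85],[-17,12,190,0,0,0,85],[-17,12,225,0,0,0,85]]' && python3 -m handwheel '[[0,0,25,0,0,0,85],[0,0,47,0,0,0,85],[0,0,47,0,0,0,85]]'
python3 - <<'E'
from h import *
rows_to([.440,.179,.008],-13.2)
E
```

```text
clock: 10.8
tool_pos: [0.4401, 0.1773, 0.0539]
ee_rot: [3.115, -0.362, -0.007]
ft_force: [0.9, 0.0, 0.9]
width: 0.992
clock: 11.1
tool_pos: [0.4396, 0.1753, 0.0053]
ee_rot: [3.112, -0.365, -0.011]
ft_force: [0.1, -0.4, -0.5]
width: 0.994
shift mm [-0.5 -3.7 -2.7] turn deg [ 0.52  0.33 -0.18] cur yaw -13.4 -> -13.2 clock 11.1
```

Close with 45 N, correcting y by 3.7 mm, then lift.

```bash
python3 -m handwheel '[[0,-4,-3,0,0,0,70],[0,-4,-3,0,0,0,50],[0,-4,-3,0,0,0,50],[0,-4,-3,0,0,0,50],[0,-4,-3,0,0,0,50]]' 50 && python3 -m handwheel '[[0,0,-30,0,0,0,50],[0,0,-75,0,0,0,50],[0,0,-120,0,0,0,50],[0,0,-150,0,0,0,50],[0,0,-150,0,0,0,50]]' && python3 -m handwheel '[[0,0,0,0,0,0,50],[0,0,0,0,0,0,50],[0,0,0,0,0,0,50]]'
python3 - <<'E'
from h import *
for i in range(3):
    o=readout.get_obs();R=Ro.from_rotvec(o["ee_rot"]);print(R.inv().apply(o["ft_force"]),R.inv().apply(o["torque"]))
E
```

```text
clock: 11.6
tool_pos: [0.4419, 0.1796, 0.0101]
ee_rot: [3.114, -0.366, -0.006]
ft_force: [0.7, -0.5, 5.3]
width: 0.647
clock: 12.1
tool_pos: [0.4448, 0.1814, 0.1651]
ee_rot: [3.118, -0.367, 0.007]
ft_force: [0.5, 0.5, -3.7]
width: 0.647
clock: 12.4
tool_pos: [0.4441, 0.181, 0.1643]
ee_rot: [3.117, -0.367, 0.004]
ft_force: [0.0, -0.3, -3.6]
width: 0.649
[0.0934 0.2277 3.6254] [0.0292 0.0187 0.0146]
[0.0934 0.2277 3.6254] [0.0292 0.0187 0.0146]
[0.0934 0.2277 3.6254] [0.0292 0.0187 0.0146]
```

```bash
cat > rd.py <<'E'
from h import *
o=readout.get_obs();R=Ro.from_rotvec(o["ee_rot"]);print("tool F",R.inv().apply(o["ft_force"]),"M",R.inv().apply(o["torque"]),o["tool_pos"],"w",o["width"]*85.4)
E
python3 -m handwheel '[[0,0,0,0,8,0,50],[0,0,0,0,16,0,50],[0,0,0,0,25,0,50],[0,0,0,0,25,0,50],[0,0,0,0,25,0,50]]' && python3 -m handwheel '[[0,0,0,0,0,0,50],[0,0,0,0,-8,0,50],[0,0,0,0,-16,0,50],[0,0,0,0,-25,0,50],[0,0,0,0,-25,0,50]]' && python3 rd.py; python3 -m handwheel '[[0,0,0,0,0,0,50],[0,0,0,0,0,0,50],[0,0,0,0,0,0,50]]'; python3 rd.py
```

```text
clock: 12.9
tool_pos: [0.4438, 0.1787, 0.1551]
ee_rot: [3.009, -0.356, 0.554]
ft_force: [0.2, 0.0, -4.8]
width: 0.648
clock: 13.4
tool_pos: [0.4433, 0.1801, 0.1561]
ee_rot: [3.113, -0.37, -0.124]
ft_force: [0.7, -0.9, -4.3]
width: 0.649
tool F [1.2457 0.6542 4.1942] M [-0.0423  0.278  -0.072 ] [0.4433 0.1801 0.1561] w 55.395861929545774
clock: 13.7
tool_pos: [0.4425, 0.1798, 0.1557]
ee_rot: [3.113, -0.37, -0.125]
ft_force: [-0.0, 0.1, -3.0]
width: 0.644
tool F [ 0.1748 -0.1608  3.0349] M [ 0.0369  0.2112 -0.0065] [0.4425 0.1798 0.1557] w 55.008710420190354
```

```bash
python3 -m handwheel '[[0,0,0,0,-8,0,50],[0,0,0,0,-16,0,50],[0,0,0,0,-25,0,50],[0,0,0,0,-25,0,50],[0,0,0,0,-25,0,50]]' && python3 -m handwheel '[[0,0,0,0,0,0,50],[0,0,0,0,8,0,50],[0,0,0,0,16,0,50],[0,0,0,0,25,0,50],[0,0,0,0,25,0,50]]' && python3 rd.py; python3 -m handwheel '[[0,0,0,0,0,0,50],[0,0,0,0,0,0,50],[0,0,0,0,0,0,50]]'; python3 rd.py
```

```text
clock: 14.2
tool_pos: [0.4421, 0.1801, 0.1546]
ee_rot: [-2.974, 0.357, 0.785]
ft_force: [0.2, 0.4, -2.2]
width: 0.649
clock: 14.7
tool_pos: [0.4375, 0.1825, 0.1565]
ee_rot: [3.115, -0.357, -0.116]
ft_force: [0.1, 0.0, -2.4]
width: 0.645
tool F [ 0.2548 -0.0743  2.3862] M [ 0.0284  0.0218 -0.0266] [0.4375 0.1825 0.1565] w 55.059726990054
clock: 15.0
tool_pos: [0.4381, 0.1825, 0.1567]
ee_rot: [3.115, -0.357, -0.116]
ft_force: [1.4, -1.2, -4.1]
width: 0.653
tool F [1.8803 0.7937 3.9355] M [ 0.0108  0.0609 -0.0361] [0.4381 0.1825 0.1567] w 55.73695852837358
```

```bash
cat > lev.py <<'E'
from h import *
o=readout.get_obs();rows_to(o["tool_pos"])
E
python3 lev.py
cat > avg.py <<'E'
from h import *
M=[];im=None
for i in range(6):
    vision.camera("side");o=readout.get_obs();R=Ro.from_rotvec(o["ee_rot"]).inv();M.append(np.r_[R.apply(o["ft_force"]),R.apply(o["torque"])])
M=np.array(M);print("mean",M.mean(0),"sd",M.std(0)[[2,4]])
E
```

```text
shift mm [0. 0. 0.] turn deg [0.71 4.19 0.03] cur yaw -13.1 -> -13.1 clock 15.0
```

```bash
python3 -m handwheel '[[0,0,0,0.5,4,0,50],[0,0,0,0.5,4,0,50],[0,0,0,0.5,4,0,50]]'; python3 avg.py
python3 -m handwheel '[[0,0,0,0,8,0,50],[0,0,0,0,16,0,50],[0,0,0,0,24,0,50],[0,0,0,0,24,0,50],[0,0,0,0,24,0,50]]' && python3 -m handwheel '[[0,0,0,0,0,0,50],[0,0,0,0,0,0,50],[0,0,0,0,0,0,50]]'; python3 lev.py
```

```text
clock: 15.3
tool_pos: [0.4381, 0.1823, 0.1565]
ee_rot: [3.117, -0.358, -0.009]
ft_force: [0.0, 0.7, -3.7]
width: 0.649
mean [ 0.2872 -0.2278  3.3191 -0.0173 -0.0421 -0.004 ] sd [0.4626 0.0162]
clock: 16.1
tool_pos: [0.4377, 0.1827, 0.1566]
ee_rot: [3.005, -0.342, 0.635]
ft_force: [0.6, 0.5, -3.2]
width: 0.646
clock: 16.4
tool_pos: [0.4383, 0.1827, 0.1567]
ee_rot: [3.006, -0.343, 0.634]
ft_force: [-0.3, -0.2, -3.5]
width: 0.648
shift mm [0. 0. 0.] turn deg [  0.23 -23.85  -0.05] cur yaw -13.0 -> -13.0 clock 16.4
```

```bash
python3 -m handwheel '[[0,0,0,0,-8,0,50],[0,0,0,0,-16,0,50],[0,0,0,0,-24,0,50],[0,0,0,0,-24,0,50],[0,0,0,0,-24,0,50]]' ; python3 avg.py; python3 lev.py
```

```text
clock: 16.9
tool_pos: [0.4413, 0.1814, 0.1583]
ee_rot: [-3.118, 0.366, 0.008]
ft_force: [0.6, -0.8, -4.3]
width: 0.646
mean [ 0.8333  0.0279  3.343  -0.0084  0.1019 -0.0143] sd [0.6799 0.1342]
shift mm [0. 0. 0.] turn deg [0.25 0.12 0.  ] cur yaw -13.1 -> -13.1 clock 17.2
```

```bash
python3 avg.py;
python3 -m handwheel '[[0,0,0,0,-8,0,50],[0,0,0,0,-16,0,50],[0,0,0,0,-24,0,50],[0,0,0,0,-24,0,50],[0,0,0,0,-24,0,50]]' && python3 -m handwheel '[[0,0,0,0,0,0,50],[0,0,0,0,0,0,50]]'; python3 lev.py
```

```text
mean [-0.4671 -0.2709  3.313   0.0132  0.0723  0.0021] sd [0.6063 0.0311]
clock: 18.0
tool_pos: [0.4381, 0.183, 0.1558]
ee_rot: [-3.012, 0.346, 0.644]
ft_force: [-0.5, 0.3, -3.5]
width: 0.645
clock: 18.2
tool_pos: [0.4373, 0.1836, 0.1563]
ee_rot: [-3.013, 0.343, 0.641]
ft_force: [-0.2, -0.3, -4.0]
width: 0.644
shift mm [0. 0. 0.] turn deg [ 0.28 24.    0.06] cur yaw -13.1 -> -13.1 clock 18.2
```

```bash
python3 -m handwheel '[[0,0,0,0,8,0,50],[0,0,0,0,16,0,50],[0,0,0,0,24,0,50],[0,0,0,0,24,0,50],[0,0,0,0,24,0,50]]' && python3 -m handwheel '[[0,0,0,0,0,0,50],[0,0,0,0,0,0,50],[0,0,0,0,0,0,50]]'; python3 avg.py; python3 lev.py
```

```text
clock: 18.7
tool_pos: [0.436, 0.1847, 0.1574]
ee_rot: [3.119, -0.349, -0.001]
ft_force: [-0.0, 1.2, -3.7]
width: 0.647
clock: 19.0
tool_pos: [0.4366, 0.1842, 0.1572]
ee_rot: [3.118, -0.351, -0.002]
ft_force: [0.7, -0.2, -3.6]
width: 0.646
mean [ 0.0832  0.4204  3.0053 -0.0214 -0.0446  0.007 ] sd [0.2598 0.0272]
shift mm [0. 0. 0.] turn deg [0.21 0.03 0.  ] cur yaw -12.8 -> -12.8 clock 19.3
```

Run:
```python
from h import *
rows_to([.595,-.042,.17])
s=cv2.imread("pics/s_press.png")
# mat corners in scene0 : view whole mat crop
save("s_mat",cv2.imread("pics/scene0.png"),(180,220,300,310),6)
```

```text
shift mm [205.1 185.8 -12.2] turn deg [0.21 0.03 0.  ] cur yaw -12.8 -> -12.8 clock 19.3
```

View pics/s_mat.png

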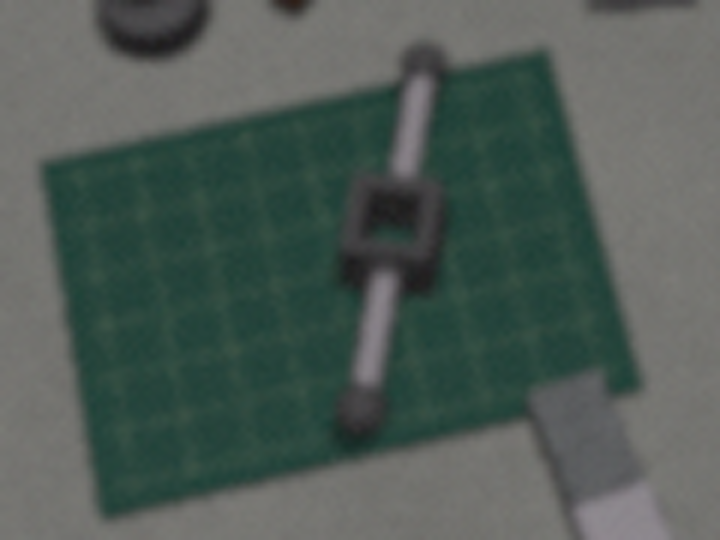

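Corners (42,162), (548,48), (642,388), (104,518). I'll compute the centre and move the tin there gently.

```bash
python3 - <<'E'
from h import *
w=[onz("scene",180+x/6,220+y/6,.003) for x,y in((42,162),(548,48),(642,388),(104,518))];print(np.mean(w,0))
E
python3 -m handwheel '[[20,18,-3,0,0,0,50],[50,45,-6,0,0,0,50],[82,74,-10,0,0,0,50],[114,103,-12,0,0,0,50],[146,132,-12,0,0,0,50]]' && python3 -m handwheel '[[28,25,0,0,0,0,50],[48,43,0,0,0,0,50],[59,53,0,0,0,0,50],[59,53,0,0,0,0,50],[59,53,0,0,0,0,50]]'
python3 - <<'E'
from h import *
rows_to([.595,-.042,.17])
E
```

```text
[ 0.5963 -0.0396  0.003 ]
clock: 19.8
tool_pos: [0.5503, 0.022, 0.17]
ee_rot: [3.119, -0.349, -0.001]
ft_force: [1.6, 0.1, -3.5]
width: 0.648
clock: 20.3
tool_pos: [0.5954, -0.0414, 0.1697]
ee_rot: [3.12, -0.348, -0.003]
ft_force: [-0.1, 0.5, -3.8]
width: 0.646
shift mm [-0.3  0.6 -0.3] turn deg [0.16 0.08 0.  ] cur yaw -12.7 -> -12.7 clock 20.3
```

Run:
```python
from h import *
save("s9",vision.camera("scene"));save("w9",vision.camera("wrist"))
d=vision.camera("side");save("d9",d,(120,100,420,325),2.6)
print(readout.get_obs()["tool_pos"])
```

```text
[ 0.5955 -0.0409  0.1701]
```

View pics/s9.png

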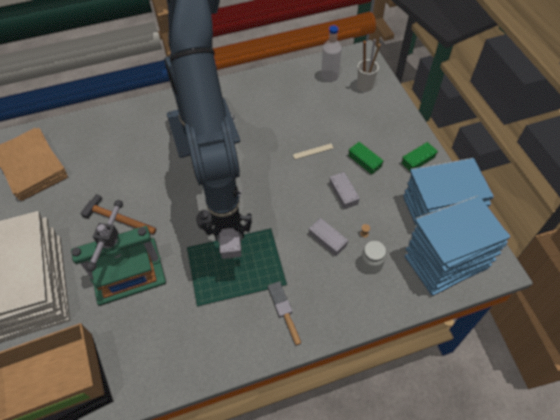

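View pics/w9.png

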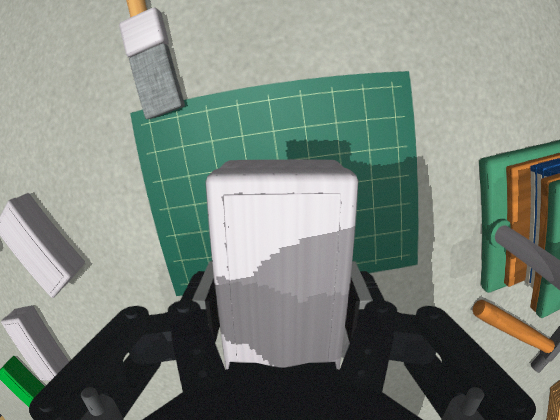

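View pics/d9.png

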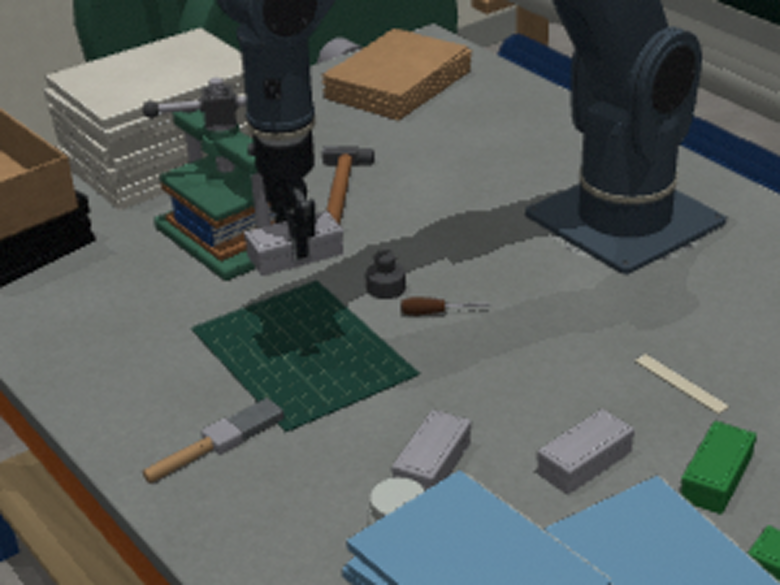

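Run:
```python
from h import *
o={"tool_pos":np.zeros(3),"ee_rot":np.zeros(3)}
for a,b in(((207,175),(357,175)),((214,163),(348,163))):
    o0,d1=ray("wrist",*a,o);_,d2=ray("wrist",*b,o)
    d1=d1/np.hypot(d1[0],d1[2]);d2=d2/np.hypot(d2[0],d2[2]);s=.056/abs(d1[1]-d2[1]);print((o0+d1*s)*1000,(o0+d2*s)*1000)
# side view bottom edge level check
E=lambda x,y:ray("side",120+x/2.6,100+y/2.6)
# bottom long edge near face: (257,274)-(343,249)
x=np.radians(-12.7)
c=np.array([.5955,-.041]);n=np.array([-np.sin(x),np.cos(x)])
for p in((257,274),(343,249),(247,235),(340,215)):
    o0,d=E(*p); t=(n@(c+.028*n-o0[:2]))/(n@d[:2]);print("side pt",o0+d*t)
```

```text
[ 55.3078 -27.1917 -25.1422] [ 55.2861  28.8083 -25.1465]
[ 57.2921 -27.6102  -9.5651] [57.2543 28.3898 -9.5712]
side pt [ 0.6563 -0.026   0.1642]
side pt [0.5372 0.0008 0.1665]
side pt [ 0.6637 -0.0277  0.2266]
side pt [0.5383 0.0006 0.2199]
```

Run:
```python
from h import *
save("d10",vision.camera("side"),(200,165,270,215),11)
save("s10",vision.camera("scene"),(195,200,265,265),9)
```

```text
(no output)
```

View pics/d10.png

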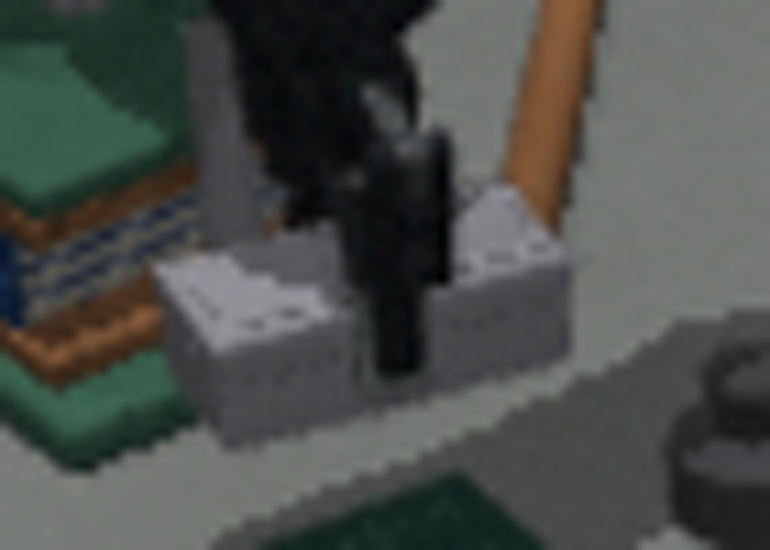

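View pics/s10.png

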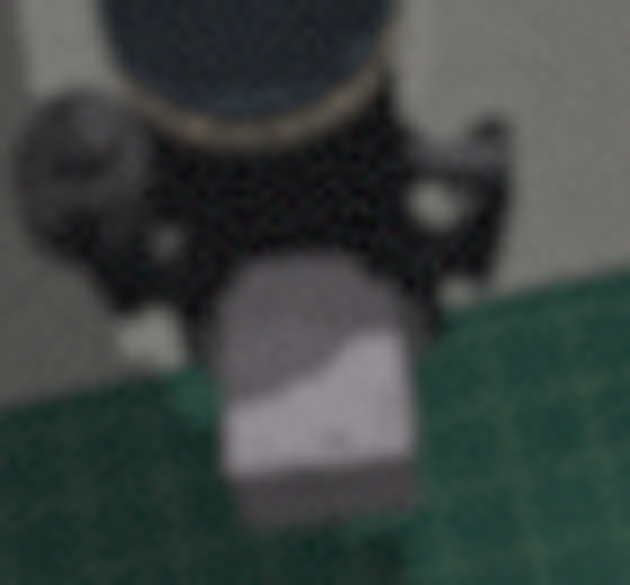

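Run:
```python
from h import *
a=np.radians(-12.7);ex=np.array([np.cos(a),np.sin(a),0]);ey=np.array([-np.sin(a),np.cos(a),0])
o=readout.get_obs();c=o["tool_pos"]+[0,0,-.010];print(c)
for sx,z in((1,.042),(1,0),(-1,.042),(-1,0)):
    u,v=proj("side",c+ex*.06*sx+ey*.028+[0,0,z]);print("side",sx,z,((u-200)*11).round(),((v-165)*11).round())
for sy,z in((1,.042),(1,0),(-1,.042),(-1,0)):
    u,v=proj("scene",c+ex*.06+ey*.028*sy+[0,0,z]);print("scene",sy,z,((u-195)*9).round(),((v-200)*9).round())
```

```text
[ 0.5957 -0.0414  0.1603]
side 1 0.042 183.0 343.0
side 1 0 195.0 458.0
side -1 0.042 546.0 247.0
side -1 0 553.0 360.0
scene 1 0.042 406.0 458.0
scene 1 0 417.0 522.0
scene -1 0.042 221.0 476.0
scene -1 0 237.0 540.0
```

```bash
python3 -m handwheel '[[3,0,0,0,0,0,50],[3,0,0,0,0,0,50],[3,0,0,0,0,0,50]]' && python3 lev.py && python3 -c "
from bench import robot;print(robot.hand_in())"
```

```text
clock: 20.85
tool_pos: [0.5987, -0.0418, 0.1703]
ee_rot: [3.12, -0.346, -0.001]
ft_force: [0.5, -0.4, -2.3]
width: 0.649
shift mm [0. 0. 0.] turn deg [0.17 0.01 0.  ] cur yaw -12.6 -> -12.6 clock 20.85
the job is handed in; nothing more can be done
None
```

I fitted the handle onto the spindle, found the tin with the nut, and handed the job in at about 20.9 s with that tin held over the mat.

- **Handle:** It slid over the square with no added force, then stopped at the collar height with a contact force of about 22 N. I let go of it. Afterwards the side view showed no gap at the collar, and the wrist view showed the square inside the bore.
- **Tin with the nut:** It was the first tin I picked up, the one nearest the mat at about (0.44, 0.18). Tipping it lengthwise one way and then the other moved the held moment from about +0.07 to −0.04 N m. That is about 0.12 N m, close to the 0.13 N m expected, and the same reading came back on repeat. I didn't lift the other two tins, so there is no comparison reading from an empty-rattle tin.
- **Final pose:** The tin's underside is about 15–16 cm above the mat, lid up. The gripper is within 0.2° of level, and the side view shows no tilt of the tin. The TCP was about 4 mm from the measured mat centre, to offset the tin sitting about 4 mm back in the grip.
- **Everything else:** The other two tins are still standing, and I saw nothing else moved in the pictures.

**Checks that disagreed:** Some of the first moment readings, including 0.28 N m, were noisy or taken before the arm had settled or levelled, so I repeated the test level and averaged. The side camera also showed the tin about 2 pixels (roughly 6 mm) from where I predicted. I put that down to calibration and the offset in the grip.

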